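Scrub the glass jar with the bottle brush

ROBOT

A 6-joint arm with a two-finger parallel gripper is mounted at the origin on a cart in front of the work surface, level with it; the furniture and walls round the work are solid. World frame = base frame: x ahead of the robot, y to its left, z up, the work surface at z = 0. Lengths are in m, angles in rad, forces in N, time in s.
With the tool pointing down it reaches from about 0.35 to 0.8 m from the base axis. Payload 7.3 kg.
Tool frame: the origin (TCP) lies midway between the tips of the shut fingers; the grasp point (between the pads) lies 19 mm behind it; z points along the fingers, x is the direction in which the jaws open and shut, and the axes are right-handed (so a half turn about z gives the same grasp; the last joint's range is limited). The gripper opens to 85 mm and grips with 20 to 120 N. Pads are 22 mm wide; open, the fingers measure 114 mm over their backs; the gripper's body (76 mm by 85 mm) begins 54 mm behind the grasp point. The pads swing forward as they close: fully open they stand 13 mm farther back than shut.
Start: joints at [1.18, 0.342, 1.524, -0, 1.275, -0.146], TCP at [0.127, 0.509, 0.231] pointing down, gripper open.
Joint ranges: [-2.53, 2.53], [-0.77, 2.02], [0.04, 2.7], [-1, 4.14], [0.28, 2.66], [-3.11, 3.11]. Speed limits (rad/s): [2.57, 2.57, 3.14, 3.14, 3.14, 3.14].

INTERFACE

Orientations are given as a 3x3 rotation matrix whose columns are the frame's x, y, z axes.
In Python, from station import r gives the robot as it stands. The module is installed in compiled form; this text tells all that it offers.
- The arm moves only by the tool step_arm, never from a script. Its argument "commands" is a list of rows, each an object with "translation": the shift along the tool's x, y, z in m, a list of three; "dr": the turn, a rotation vector about the tool's x, y, z in degrees, a list of three. In form: [{"translation": [x, y, z], "dr": [ax, ay, az]}, ...]. A call has 1 to 10 rows; each row is the pose to reach, as a shift and turn from the pose commanded when the call began, along the tool's axes at that moment; what a row does not reach only later rows make up. A row lasts 1/8 s, in which the tool goes at most 62.5 mm and 10.7 degrees, less where a joint would pass 70% of its speed; a pose out of reach is approached as far as the arm can. A call with a gripper value outside its range is refused whole. "jaw" is the opening, from 0 (shut) to 1 (fully open), set as the call begins (left out, the last holds). The fingers move at their own pace and stop on an object; "newtons" is the grip in N (left out, the last holds). Time passes only in rows, so rows that repeat a pose let the fingers close. It gives the time, the measured TCP pose, the force and the opening at its end, in the units of the state.
- r.get_state(): the state, without advancing time (a new reading comes with each control period).
- r.snapshot(name): name is "scene" or "side" or "wrist"; returns a dict with "frame" (384x512x3 uint8, blue, green, red), "fx", "fy", "cx", "cy" (pixels), "R" (3x3) and "t" (3): a world point X has camera coordinates R X + t. Camera axes: x right, y down, z forward; pixel columns grow to the right and rows downward; lengths in m; the calibration is good to about 2 mm. The wrist camera is an equidistant fisheye: a pixel r from the principal point sees the ray r / f radians off the axis. A picture is of the moment at which its call begins. There is no depth.
- r.close_job(): hands the job in, once; it reports no verdict.
The state is a dict: "time": time; "joints": joint angles; "qd": joint speeds; "joint_torque": joint torques, N m; "position": TCP position; "ee_rot": TCP orientation; "wrist_force": force on the tool from outside, world axes, zero at the start; "torque": the same for the moment, N m; "opening": finger opening in m.
Only numpy, scipy, OpenCV 4.12 (cv2) and the standard library are available. Lean on these libraries where they do the work, as an engineer would, in place of code of your own. Each camera call takes 0.05 s, during which the arm holds its last target.

TASK

Take the bristled bottle brush straight up out of the wooden stand and scrub the inside of the open glass jar with it: push the bristle end down to near the bottom three times, drawing it up to the neck after the first and second time. Then let go of the brush so that it stays standing in the jar; keep the jar upright and leave the felt stick in the wooden stand.

Things in the scene. Friction and masses are not known exactly. Their poses are not given: they have to be found in the camera images.
- brush_handle (a point): Bottle brush, 203 mm long, 70 g, upright, bristles down, the taller of two tools in a wooden stand. Pale round wooden handle 20 mm thick from 129 to 203 mm above the tip, then thin bare wire, then a rigid round bristle head 24 mm thick, 82 mm long. This point: on the axis in mid-handle, 165 mm above the tip, 38 mm below the top end; z points from tip to handle.
- brush_tip (a point): Lowest point of the bottle brush's bristle end, on its axis; z points to the handle. It stands in one of the two sockets (45 mm deep, floor 10 mm above the bench; the tool may lean up to 3 degrees) of a fixed oblong wooden stand, 60 x 130 mm and 55 mm high.
- jar: Loose open round-bellied clear glass jar without lid, 86 mm across, 96 mm high, about 0.2 kg, upright; its mouth is at least 44 mm across inside. Origin at the centre of its underside, z up; the inner floor is 4 to 7 mm above it. The only glass jar on the bench (the other open pot, a tin full of small tools, is not to be used).
- felt_handle (a point): The other, shorter tool in the stand, to be left alone: a stick 112 mm long with a smooth grey felt end (24 mm thick) and a wooden handle 18 mm thick, upright in the socket 70 mm from the brush's along the stand's length. This point: on its axis, 86 mm above its lower end and 26 mm below its top.
Things that resemble listed ones, but are neither listed nor needed, are in the scene too. Of the things like the part that bears brush_handle, leave any that is orange or yellow; of the rest the smaller one is meant.

How it is judged:
By the outcome, as a careful person would: the job done as asked, in the order asked, and still so for the second after the job is handed in, with the robot touching nothing.
It also fails if it takes over 54 s, if anything falls off the work surface, if the arm or the gripper's body presses on something with over 40 N, if the wrist force passes 120 N, or if a joint passes its speed limit or range.

## Working session

There is one attempt and no reset: what is moved stays moved. The work goes in short steps, Python scripts to look and compute and a tool call to move; the robot and the scene stay as the last step left them, time stands still between calls to the robot, and variables do not carry over. Pictures are saved under pics/ and viewed, and the job is handed in when it is done.

Besides the shell and the picture viewer there is one more tool, called after "Call:" by a JSON object that holds its "method" and its "body", one argument or row to a line. step_arm: Moves the arm, as the interface text tells. Its arguments: {"type":"object","properties":{"commands":{"type":"array"},"jaw":{"type":"number"},"newtons":{"type":"number"}},"required":["commands"]}

```bash
mkdir -p pics
python3 - <<'E'
from station import r
import cv2,numpy as np
s=r.get_state()
for k in ("time","position","ee_rot","wrist_force","opening"): print(k,s[k])
for n in ("scene","side","wrist"):
    d=r.snapshot(n); cv2.imwrite(f"pics/{n}0.png",d["frame"]); np.savez(f"{n}0.npz",**d)
    print(n,d["fx"],d["fy"],d["cx"],d["cy"],np.round(d["R"],3).tolist(),np.round(d["t"],3).tolist(), np.round(-np.array(d["R"]).T@d["t"],3))
E
```

```text
time 0.0
position [0.12705583 0.50897235 0.23062393]
ee_rot [[ 2.42312359e-01  9.70198119e-01 -5.74759018e-04]
 [ 9.70197030e-01 -2.42312956e-01 -1.46765552e-03]
 [-1.56318818e-03 -2.01998421e-04 -9.99998758e-01]]
wrist_force [-0.23099287  0.66535792 -0.24117436]
opening 0.085601979514221
scene 473.8880407023167 473.8880407023167 241.28271231115016 192.39831205776724 [[0.5, -0.866, 0.001], [-0.515, -0.298, -0.804], [0.696, 0.401, -0.595]] [-0.257, 0.374, 0.685] [-0.156 -0.386  0.708]
side 394.9491683235252 394.9491683235252 252.07855802602222 190.90919366444533 [[0.962, -0.272, -0.003], [-0.161, -0.56, -0.813], [0.219, 0.783, -0.582]] [-0.47, 0.167, 0.815] [ 0.301 -0.673  0.609]
wrist 297.3186396354542 297.3186396354542 258.58003801966225 189.68906190946063 [[0.243, 0.97, -0.0], [0.926, -0.232, 0.298], [0.289, -0.073, -0.955]] [-0.524, -0.038, 0.379] [0.053 0.527 0.373]
```

View pics/scene0.png

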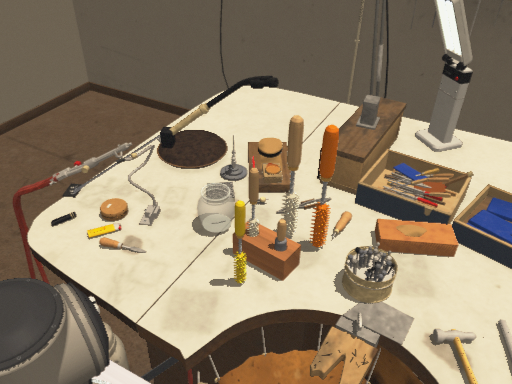

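View pics/side0.png

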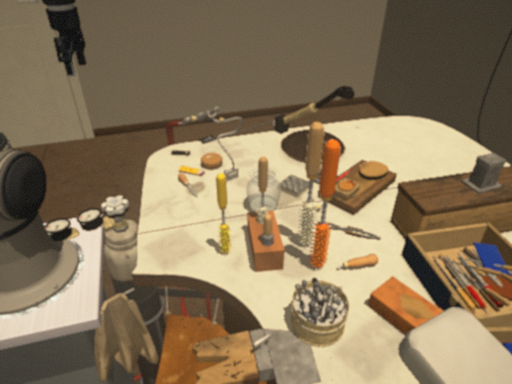

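View pics/wrist0.png

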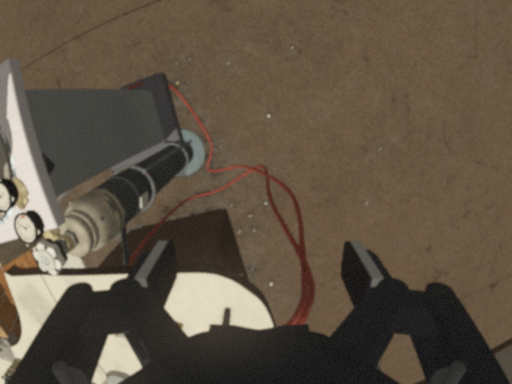

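Run:
```python
import cv2
a=cv2.imread("pics/scene0.png")[100:300,180:360]; b=cv2.imread("pics/side0.png")[110:290,190:360]
cv2.imwrite("pics/c1.png",cv2.resize(a,None,fx=3,fy=3,interpolation=cv2.INTER_CUBIC)[:600])
cv2.imwrite("pics/c2.png",cv2.resize(b,None,fx=3.3,fy=3.3,interpolation=cv2.INTER_CUBIC)[:600])
```

```text
(no output)
```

View pics/c1.png

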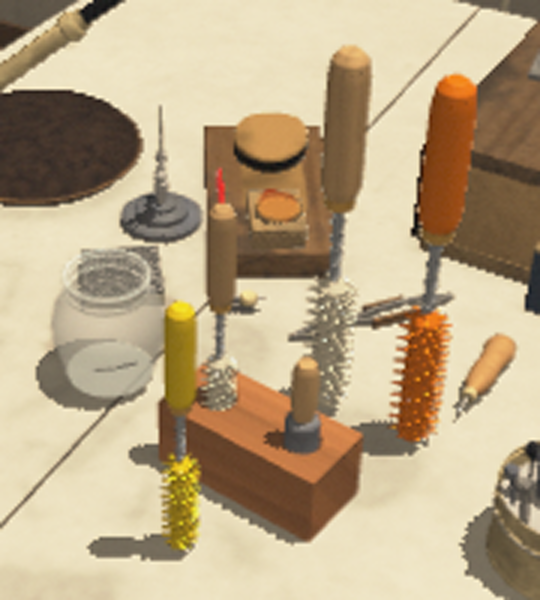

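View pics/c2.png

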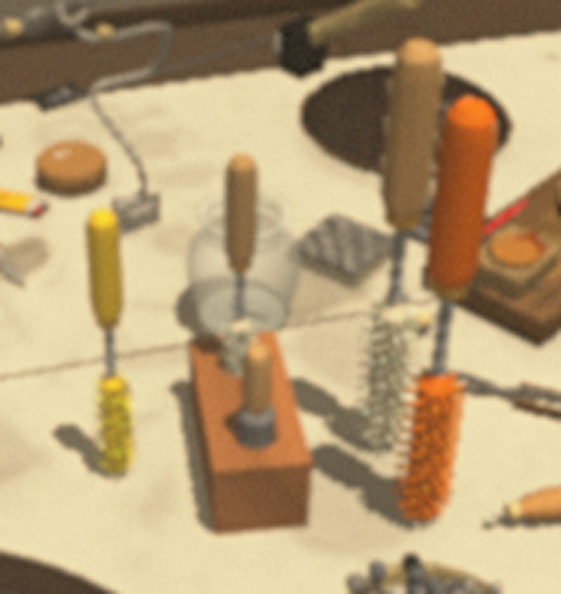

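```bash
cat > h.py <<'E'
import numpy as np,cv2
def cam(n,tag="0"):
    d=np.load(f"{n}{tag}.npz"); return d
def ray(d,uv):
    c=-d["R"].T@d["t"]; v=d["R"].T@np.array([(uv[0]-d["cx"])/d["fx"],(uv[1]-d["cy"])/d["fy"],1]); return c,v/np.linalg.norm(v)
def tri(rays):
    A=sum(np.eye(3)-np.outer(v,v) for c,v in rays); b=sum((np.eye(3)-np.outer(v,v))@c for c,v in rays)
    X=np.linalg.solve(A,b); return X,[np.linalg.norm(np.cross(X-c,v)) for c,v in rays]
def atz(d,uv,z):
    c,v=ray(d,uv); return c+v*(z-c[2])/v[2]
def proj(d,X):
    p=d["R"]@X+d["t"]; return np.array([d["fx"]*p[0]/p[2]+d["cx"],d["fy"]*p[1]/p[2]+d["cy"]])
E
python3 - <<'E'
from h import *
S=cam("scene");D=cam("side")
a=lambda x,y:(180+(x+.5)/3-.5,100+(y+.5)/3-.5); b=lambda x,y:(190+(x+.5)/3.3-.5,110+(y+.5)/3.3-.5)
P={"top":((222,206),(241,158)),"hbot":((219,309),(239,268)),"felttop":((305,361),(258,347)),"rim":((107,276),(240,213)),"base":((112,370),(238,308))}
np.set_printoptions(precision=4,suppress=True)
for k,(p,q) in P.items():
    print(k,*tri([ray(S,a(*p)),ray(D,b(*q))]))
print("rim z96",atz(S,a(107,276),.096),atz(D,b(240,213),.096))
print("base z5",atz(S,a(112,370),.004),atz(D,b(238,308),.004))
print("stand top corners scene",[atz(S,a(*p),.055) for p in((362,437),(312,483),(162,402))])
print("stand top corners side",[atz(D,b(*p),.055) for p in((310,462),(212,470),(190,348),(275,333))])
print("hb",atz(S,a(219,309),.139),atz(D,b(239,268),.139),"top",atz(S,a(222,206),.213),atz(D,b(241,158),.213))
print("entry z55",atz(S,a(219,402),.055),"felt",atz(S,a(303,445),.055), atz(D,b(256,440),.055))
for n,d in (("s",S),("d",D)):
  pass
E
```

```text
top [ 0.5017 -0.0342  0.2114] [np.float64(0.0009895214914875958), np.float64(0.0009895214914875646)]
hbot [ 0.5015 -0.0336  0.1299] [np.float64(0.0004935888508779506), np.float64(0.0004935888508780337)]
felttop [ 0.4924 -0.1019  0.1206] [np.float64(0.00010685600854795846), np.float64(0.00010685600854801961)]
rim [0.5366 0.0783 0.094 ] [np.float64(8.299548896594238e-05), np.float64(8.299548896583497e-05)]
base [0.5351 0.0763 0.0082] [np.float64(0.0013241137576256103), np.float64(0.0013241137576257755)]
rim z96 [0.5343 0.0767 0.096 ] [0.5358 0.0755 0.096 ]
base z5 [0.5376 0.0778 0.004 ] [0.5377 0.0834 0.004 ]
stand top corners scene [array([ 0.5126, -0.1382,  0.055 ]), array([ 0.4566, -0.1281,  0.055 ]), array([ 0.4758, -0.004 ,  0.055 ])]
stand top corners side [array([ 0.5149, -0.1389,  0.055 ]), array([ 0.4561, -0.1292,  0.055 ]), array([ 0.4738, -0.0138,  0.055 ]), array([ 0.5338, -0.0142,  0.055 ])]
hb [ 0.4918 -0.0387  0.139 ] [ 0.4973 -0.0464  0.139 ] top [ 0.5011 -0.0344  0.213 ] [ 0.5001 -0.0385  0.213 ]
entry z55 [ 0.4955 -0.0381  0.055 ] felt [ 0.4858 -0.1074  0.055 ] [ 0.4894 -0.1116  0.055 ]
```

Run:
```python
from h import *
S=cam("scene");D=cam("side")
a=lambda x,y:(180+(x+.5)/3-.5,100+(y+.5)/3-.5); b=lambda x,y:(190+(x+.5)/3.3-.5,110+(y+.5)/3.3-.5)
P={"bigtop":((350,48),(422,42)),"bigbot":((331,412),(385,447)),"ortop":((456,77),(473,102)),"orbot":((414,438),(421,516)),"yeltop":((180,303),(103,212)),"yelbot":((182,546),(117,470)),
"hmid":((222,255),(241,212)),"wirelow":((218,358),(239,318))}
np.set_printoptions(precision=4,suppress=True)
for k,(p,q) in P.items():
    X,e=tri([ray(S,a(*p)),ray(D,b(*q))]);print(k,X,e[0])
```

```text
bigtop [ 0.592  -0.0747  0.2928] 0.00028327616817228784
bigbot [ 0.5912 -0.082  -0.0066] 0.0017374816138823318
ortop [ 0.5886 -0.1466  0.2934] 0.0002824067866898819
orbot [ 0.5881 -0.1501 -0.0013] 2.733051061981809e-05
yeltop [ 0.4128 -0.0552  0.2019] 0.0006879751123572736
yelbot [ 0.4115 -0.0572 -0.0005] 0.00026653523443032133
hmid [ 0.5021 -0.0348  0.1734] 0.0010382092700137557
wirelow [ 0.5018 -0.0331  0.0884] 0.00043608471556357616
```

The brush meant is the pale-handled one in the stand: scene (254,168)–(253,233), side (263,158). It is the smaller of the two wooden ones; the big free-standing pale brush (296,115), the orange one (330,125) and the yellow one (240,200) are left alone. The enlarged crops confirm this. By triangulation its axis is at about (0.502, -0.034) and its top at z 0.211 (0.213 expected). The jar rim centre is at (0.536, 0.077, 0.094), and the felt stick is 70 mm from the brush, as stated.

Call:
{"method": "step_arm", "body": {
  "commands": [
    {"translation": [0,0,-0.05],"dr": [0,0,0]},
    {"translation": [-0.04,0.045,-0.1],"dr": [0,0,0]},
    {"translation": [-0.08,0.09,-0.13],"dr": [0,0,0]},
    {"translation": [-0.12,0.135,-0.13],"dr": [0,0,0]},
    {"translation": [-0.16,0.18,-0.13],"dr": [0,0,0]},
    {"translation": [-0.2,0.225,-0.13],"dr": [0,0,0]},
    {"translation": [-0.24,0.27,-0.13],"dr": [0,0,0]},
    {"translation": [-0.28,0.315,-0.13],"dr": [0,0,0]},
    {"translation": [-0.32,0.36,-0.13],"dr": [0,0,0]},
    {"translation": [-0.36,0.405,-0.13],"dr": [0,0,0]}
  ],
  "jaw": 1
}}

```text
time: 1.4
position: [0.4324, 0.0618, 0.3613]
ee_rot: [[0.243, 0.97, 0.0], [0.97, -0.243, 0.0], [0.0, 0.0, -1.0]]
wrist_force: [0.7, 0.5, 0.6]
opening: 0.0854
```

Call:
{"method": "step_arm", "body": {
  "commands": [
    {"translation": [-0.038,0.045,0],"dr": [0,0,0]},
    {"translation": [-0.076,0.09,0],"dr": [0,0,0]},
    {"translation": [-0.076,0.09,0],"dr": [0,0,0]},
    {"translation": [-0.076,0.09,0],"dr": [0,0,0]}
  ]
}}

```text
time: 1.9
position: [0.5002, -0.0317, 0.3609]
ee_rot: [[0.243, 0.97, -0.001], [0.97, -0.243, 0.001], [0.0, -0.001, -1.0]]
wrist_force: [-0.3, -0.5, -0.6]
opening: 0.0854
```

```bash
cat > snap.py <<'E'
import sys
from station import r
import cv2,numpy as np
tag=sys.argv[1]
for n in sys.argv[2:]:
    d=r.snapshot(n); np.savez(f"{n}{tag}.npz",**d); f=d["frame"]
    if n=="scene": f=f[80:320,150:390]
    if n=="side": f=f[60:300,160:400]
    cv2.imwrite(f"pics/{n}{tag}.png",cv2.resize(f,None,fx=2.5 if n!="wrist" else 1.5,fy=2.5 if n!="wrist" else 1.5,interpolation=cv2.INTER_CUBIC))
s=r.get_state(); print(s["time"],np.round(s["position"],4),np.round(s["wrist_force"],2),round(s["opening"],4))
E
python3 snap.py 1 scene side wrist
```

```text
2.05 [ 0.5001 -0.0307  0.3617] [-0.33  0.5   0.1 ] 0.0854
```

View pics/wrist1.png

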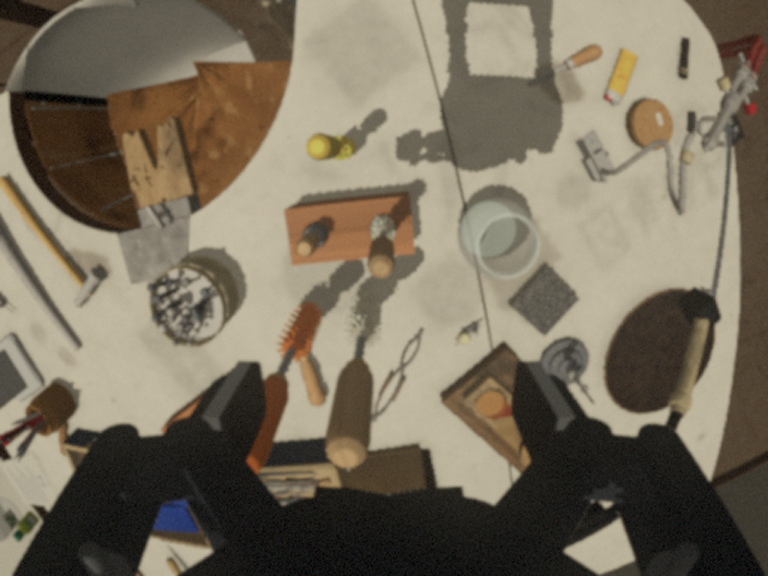

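View pics/side1.png

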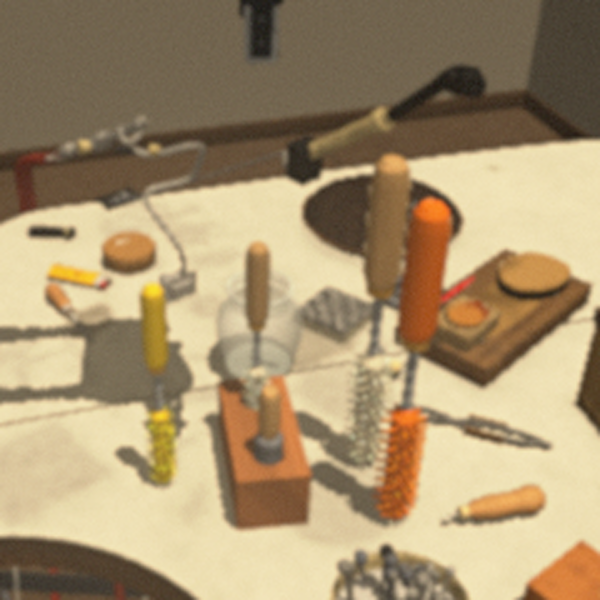

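Wrist view: brush handle top at (380,264), felt top at (305,249), jar rim ring centred at about (507,246). I'll check these against the triangulated points.

```bash
cat >> h.py <<'E'
def rayw(d,uv):
    dx,dy=uv[0]-d["cx"],uv[1]-d["cy"]; rr=np.hypot(dx,dy); th=rr/d["fx"]
    v=np.array([np.sin(th)*dx/rr,np.sin(th)*dy/rr,np.cos(th)]); return -d["R"].T@d["t"],d["R"].T@v
def wz(d,uv,z):
    c,v=rayw(d,uv); return c+v*(z-c[2])/v[2]
E
python3 - <<'E'
from h import *
np.set_printoptions(precision=4,suppress=True)
W=cam("wrist","1"); w=lambda x,y:((x+.5)/1.5-.5,(y+.5)/1.5-.5)
S=cam("scene");D=cam("side")
a=lambda x,y:(180+(x+.5)/3-.5,100+(y+.5)/3-.5); b=lambda x,y:(190+(x+.5)/3.3-.5,110+(y+.5)/3.3-.5)
print("top",wz(W,w(380,264),.213), "felt",wz(W,w(305,249),.122),"rim",wz(W,w(507,246),.095),"base",wz(W,w(490,232),.004))
print(tri([rayw(W,w(380,264)),ray(S,a(222,207)),ray(D,b(241,159))]))
print(tri([rayw(W,w(507,246)),ray(S,a(107,276)),ray(D,b(240,213))]))
import cv2
f=W["frame"][110:200,290:380]; cv2.imwrite("pics/jar.png",cv2.resize(f,None,fx=6,fy=6,interpolation=cv2.INTER_CUBIC))
E
```

```text
top [ 0.4987 -0.0369  0.213 ] felt [ 0.4917 -0.1054  0.122 ] rim [0.5398 0.0763 0.095 ] base [0.5441 0.0793 0.004 ]
(array([ 0.4997, -0.0364,  0.2123]), [np.float64(0.0009834845825837698), np.float64(0.0016153877325275063), np.float64(0.001337142170997802)])
(array([0.5378, 0.0777, 0.0941]), [np.float64(0.0025281218548561246), np.float64(0.0012967177723315073), np.float64(0.0013308138507869627)])
```

View pics/jar.png

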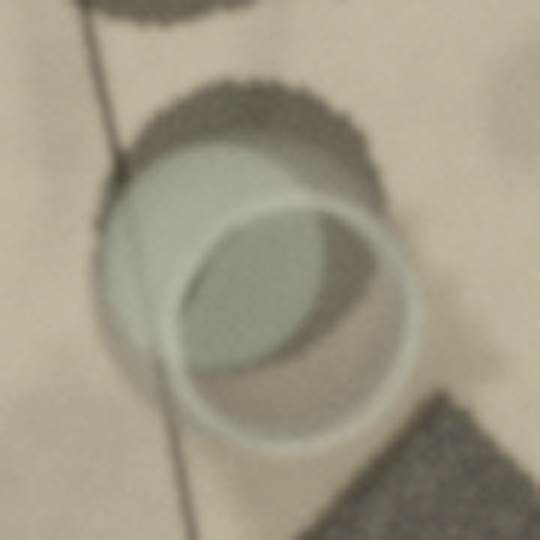

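Call:
{"method": "step_arm", "body": {
  "commands": [
    {"translation": [-0.004,0.001,0.04],"dr": [0,0,0]},
    {"translation": [-0.004,0.001,0.08],"dr": [0,0,0]},
    {"translation": [-0.004,0.001,0.12],"dr": [0,0,0]},
    {"translation": [-0.004,0.001,0.15],"dr": [0,0,0]},
    {"translation": [-0.004,0.001,0.18],"dr": [0,0,0]},
    {"translation": [-0.004,0.001,0.2],"dr": [0,0,0]},
    {"translation": [-0.004,0.001,0.204],"dr": [0,0,0]},
    {"translation": [-0.004,0.001,0.204],"dr": [0,0,0]}
  ]
}}

```text
time: 3.05
position: [0.5008, -0.0355, 0.158]
ee_rot: [[0.241, 0.97, 0.001], [0.97, -0.241, -0.0], [0.0, 0.001, -1.0]]
wrist_force: [-0.8, 0.6, -0.3]
opening: 0.0857
```

```bash
python3 snap.py 2 scene side wrist
```

```text
3.2 [ 0.5012 -0.0359  0.1584] [-0.51  0.37  0.9 ] 0.0853
```

View pics/scene2.png

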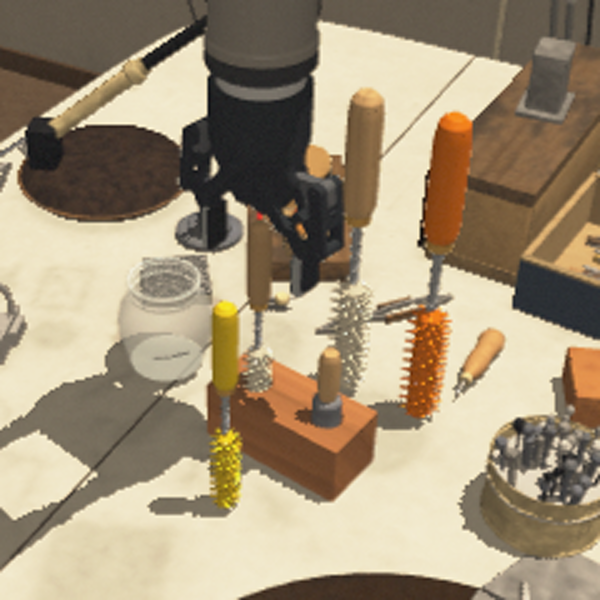

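View pics/wrist2.png

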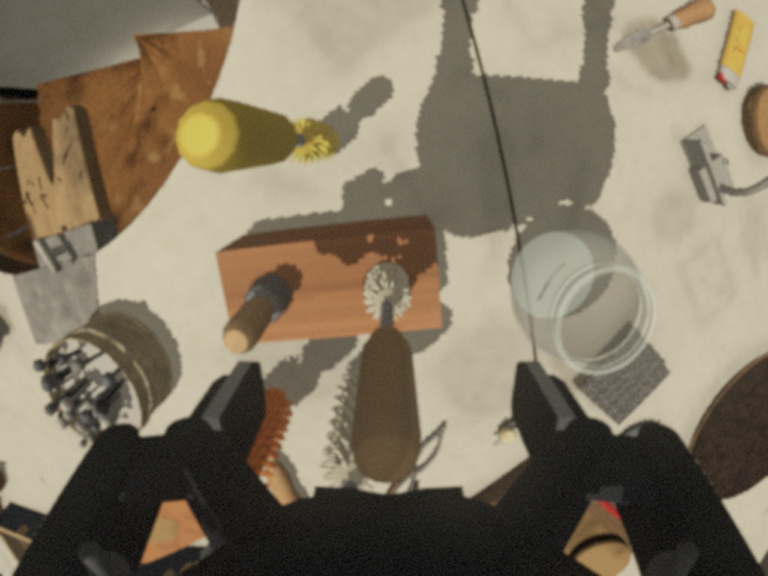

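The handle sits midway between the fingers: fingertips at wrist (243,370) and (531,370), handle axis at (387,400). It is straight along the tool's axis, so I close.

Call:
{"method": "step_arm", "body": {
  "commands": [
    {"translation": [0,0,0],"dr": [0,0,0]},
    {"translation": [0,0,0],"dr": [0,0,0]},
    {"translation": [0,0,0],"dr": [0,0,0]},
    {"translation": [0,0,0],"dr": [0,0,0]},
    {"translation": [0,0,0],"dr": [0,0,0]},
    {"translation": [0,0,0],"dr": [0,0,0]},
    {"translation": [0,0,0],"dr": [0,0,0]},
    {"translation": [0,0,0],"dr": [0,0,0]}
  ],
  "jaw": 0,
  "newtons": 50
}}

```text
time: 4.2
position: [0.5007, -0.036, 0.1575]
ee_rot: [[0.242, 0.97, 0.0], [0.97, -0.242, -0.0], [0.0, 0.0, -1.0]]
wrist_force: [0.8, 0.5, 3.5]
opening: 0.0186
```

```bash
python3 snap.py 3 scene side wrist
```

```text
4.35 [ 0.5007 -0.036   0.1574] [-1.09 -0.63  3.54] 0.0189
```

View pics/wrist3.png

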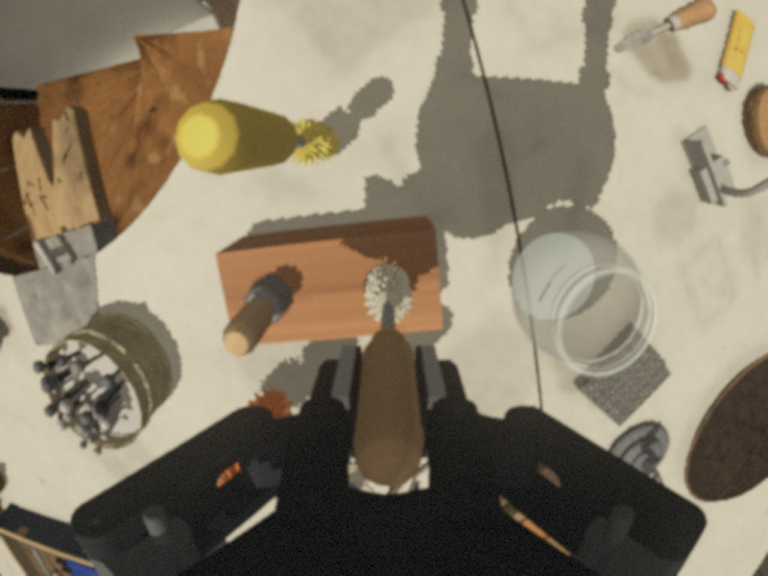

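View pics/side3.png

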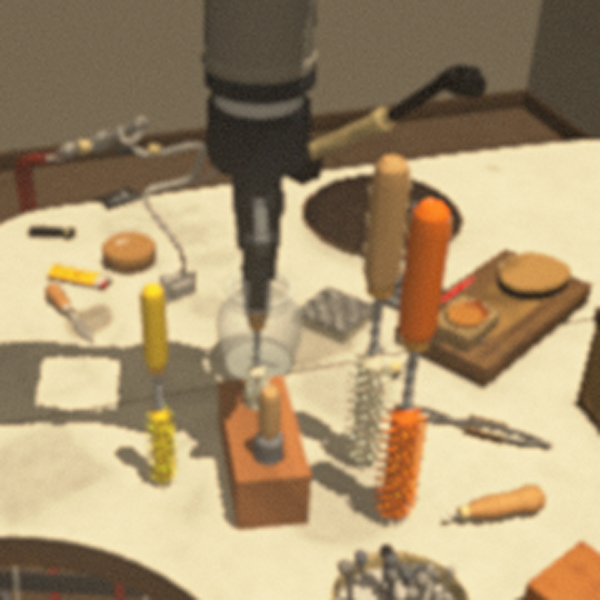

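Gripped: the opening of 19 mm matches the handle. With the tip on the socket floor (z 0.010) the TCP is 147 mm above the tip. I lift straight up.

Call:
{"method": "step_arm", "body": {
  "commands": [
    {"translation": [0,0,-0.015],"dr": [0,0,0]},
    {"translation": [0,0,-0.035],"dr": [0,0,0]},
    {"translation": [0,0,-0.055],"dr": [0,0,0]},
    {"translation": [0,0,-0.08],"dr": [0,0,0]},
    {"translation": [0,0,-0.11],"dr": [0,0,0]},
    {"translation": [0,0,-0.135],"dr": [0,0,0]},
    {"translation": [0,0,-0.15],"dr": [0,0,0]},
    {"translation": [0,0,-0.15],"dr": [0,0,0]},
    {"translation": [0,0,-0.15],"dr": [0,0,0]}
  ]
}}

```text
time: 5.48
position: [0.5001, -0.0358, 0.3061]
ee_rot: [[0.242, 0.97, -0.002], [0.97, -0.242, 0.001], [0.0, -0.002, -1.0]]
wrist_force: [0.7, 0.4, -0.9]
opening: 0.0187
```

```bash
python3 snap.py 4 scene side wrist
```

```text
5.625 [ 0.5002 -0.0359  0.3063] [-0.11  0.24 -0.62] 0.0188
```

View pics/scene4.png

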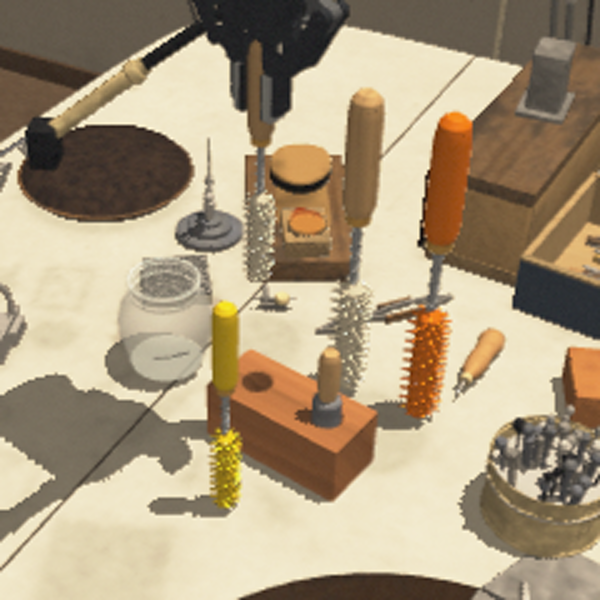

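View pics/side4.png

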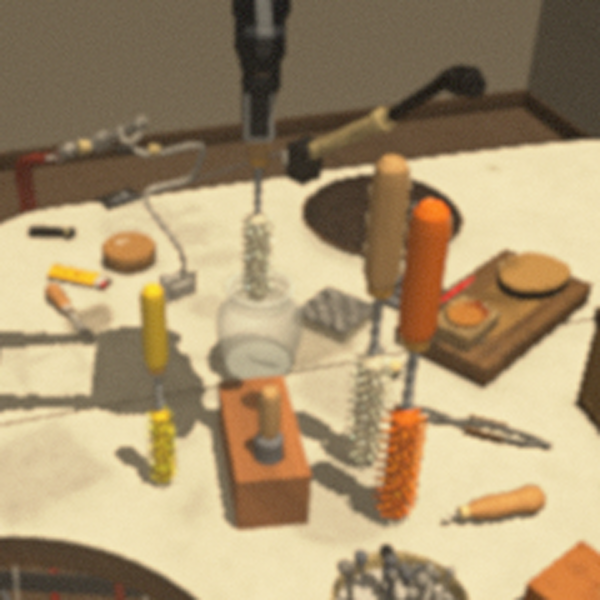

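View pics/wrist4.png

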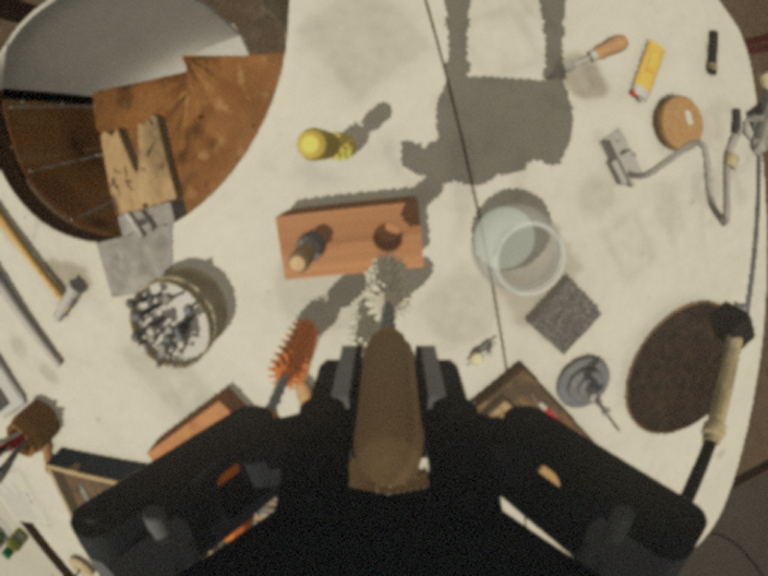

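The brush is out of the stand and the felt stick is still in it. The tip is at scene crop (258,281) and side crop (256,297); the jar rim is at scene crop (165,280) and wrist (528,257).

Run:
```python
from h import *
np.set_printoptions(precision=4,suppress=True)
S=cam("scene","4");D=cam("side","4");W=cam("wrist","4")
s=lambda x,y:(150+(x+.5)/2.5-.5,80+(y+.5)/2.5-.5); q=lambda x,y:(160+(x+.5)/2.5-.5,60+(y+.5)/2.5-.5); w=lambda x,y:((x+.5)/1.5-.5,(y+.5)/1.5-.5)
print("tip",tri([ray(S,s(258,281)),ray(D,q(256,297))]))
print("hb",tri([ray(S,s(260,145)),ray(D,q(258,168))]))
print("mid head",tri([ray(S,s(259,192)),ray(D,q(257,214))]))
for z in(.094,.096):print("rim",wz(W,w(528,257),z))
# project expected tip & rim
tip=np.array([.5002,-.0359,.159]); print(proj(S,tip)*1,((proj(S,tip)-[150,80])*2.5),(proj(D,tip)-[160,60])*2.5)
import cv2
def ring(d,c,r,z):
    t=np.linspace(0,2*np.pi,60); return np.array([proj(d,np.array([c[0]+r*np.cos(k),c[1]+r*np.sin(k),z])) for k in t])
def ov(d,off,name):
    f=cv2.resize(d["frame"][off[1]:off[1]+100,off[0]:off[0]+100],None,fx=5,fy=5,interpolation=cv2.INTER_CUBIC)
    for r,z in((.026,.096),(.043,.05)):
        cv2.polylines(f,[np.int32((ring(d,(.537,.077),r,z)-off+.5)*5)],True,(0,0,255),1)
    return f
cv2.imwrite("pics/ov.png",np.hstack([ov(S,(170,160),0),ov(D,(215,140),0)])[:, :800])
```

```text
tip (array([ 0.5005, -0.0338,  0.1591]), [np.float64(0.0013819070355441995), np.float64(0.0013819070355442135)])
hb (array([ 0.5017, -0.033 ,  0.2773]), [np.float64(0.0011076974185622339), np.float64(0.0011076974185622453)])
mid head (array([ 0.5013, -0.0331,  0.2379]), [np.float64(0.0007509059746950758), np.float64(0.0007509059746951171)])
rim [0.5381 0.0759 0.094 ]
rim [0.5375 0.0754 0.096 ]
[253.6671 191.8362] [259.1678 279.5906] [255.0969 299.3853]
```

View pics/ov.png

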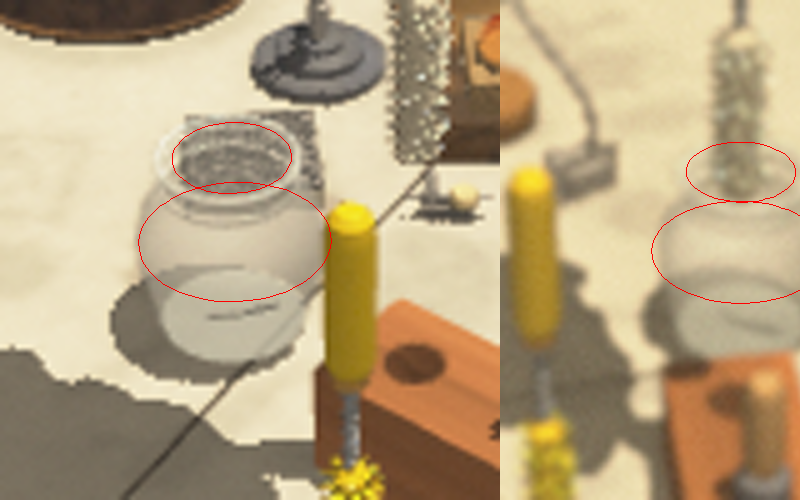

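Call:
{"method": "step_arm", "body": {
  "commands": [
    {"translation": [0.02,0.001,0],"dr": [0,0,0]},
    {"translation": [0.05,0.003,0],"dr": [0,0,0]},
    {"translation": [0.08,0.006,0],"dr": [0,0,0]},
    {"translation": [0.105,0.008,0],"dr": [0,0,0]},
    {"translation": [0.117,0.008,0],"dr": [0,0,0]},
    {"translation": [0.117,0.008,0.02],"dr": [0,0,0]},
    {"translation": [0.117,0.008,0.04],"dr": [0,0,0]},
    {"translation": [0.117,0.008,0.045],"dr": [0,0,0]},
    {"translation": [0.117,0.008,0.045],"dr": [0,0,0]}
  ]
}}

```text
time: 6.75
position: [0.5367, 0.0753, 0.2624]
ee_rot: [[0.243, 0.97, -0.0], [0.97, -0.243, -0.0], [-0.0, -0.0, -1.0]]
wrist_force: [-0.4, -0.1, -1.4]
opening: 0.0187
```

```bash
python3 snap.py 5 scene side wrist
```

```text
6.9 [0.5371 0.0755 0.2632] [ 0.11 -0.18 -0.87] 0.0189
```

View pics/scene5.png

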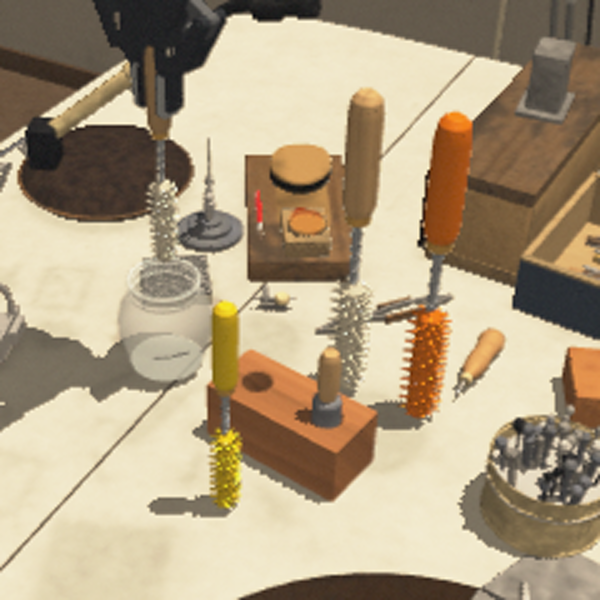

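View pics/side5.png

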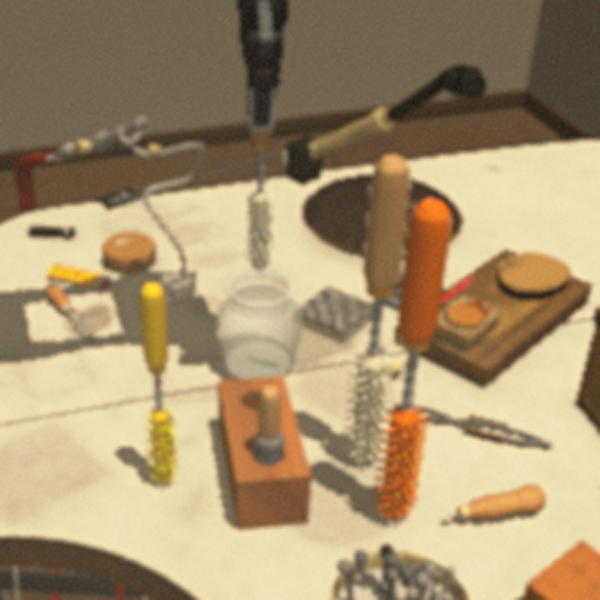

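View pics/wrist5.png

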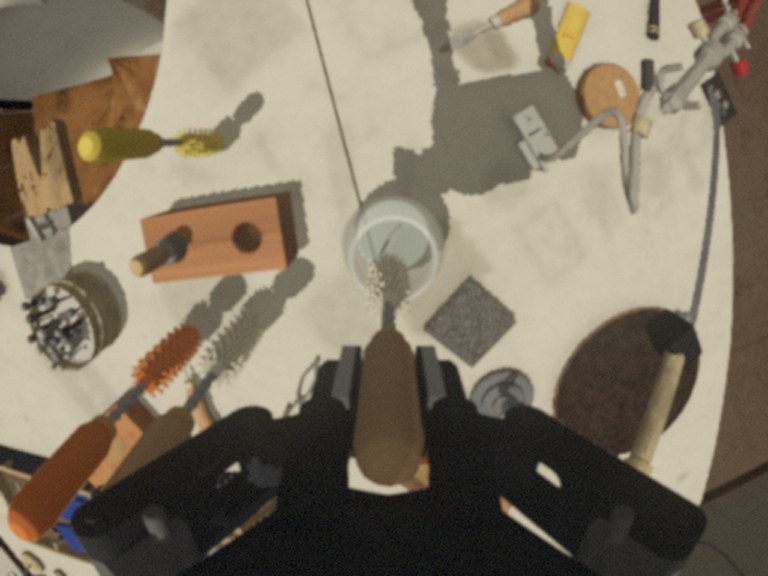

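Run:
```python
from h import *
from station import r
S=cam("scene","5");D=cam("side","5");W=cam("wrist","5")
c=lambda d,o:cv2.resize(d["frame"][o[1]:o[1]+65,o[0]:o[0]+65],None,fx=6,fy=6,interpolation=cv2.INTER_CUBIC)
cv2.imwrite("pics/e1.png",np.hstack([c(S,(185,165)),c(W,(230,130))]))
cv2.imwrite("pics/e2.png",c(D,(230,150)))
```

```text
(no output)
```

View pics/e1.png

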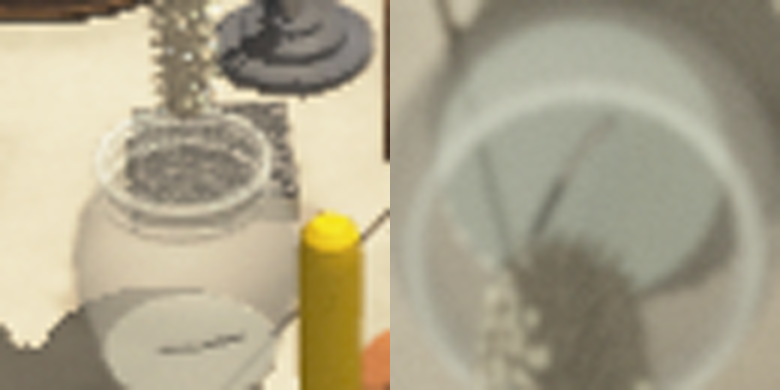

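View pics/e2.png

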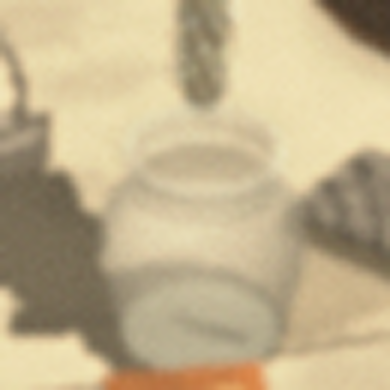

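Run:
```python
from h import *
np.set_printoptions(precision=4,suppress=True)
S=cam("scene","5");D=cam("side","5");W=cam("wrist","5")
for n,R in (("rim",[ray(S,(215.1,191)),ray(D,(263.6,174.8)),rayw(W,(262.3,173))]),):
    print(n,tri(R),tri(R[:2]),R[2][0]+R[2][1]*((.095-R[2][0][2])/R[2][1][2]))
# brush tip: scene (184,110) side (202,105) wrist?
t=lambda p,o:(o[0]+p[0]/6-.4,o[1]+p[1]/6-.4)
print("tip",tri([ray(S,t((184,112),(185,165))),ray(D,t((203,103),(230,150)))]))
T=np.array([.537,.0755,.116]);print(proj(S,T),t((184,112),(185,165)),proj(D,T),t((203,103),(230,150)))
```

```text
rim (array([0.54  , 0.0791, 0.0925]), [np.float64(0.0018530575787839437), np.float64(0.000990399287247557), np.float64(0.0014201119757231606)]) (array([0.5411, 0.0817, 0.0905]), [np.float64(0.0009229651958701525), np.float64(0.0009229651958701403)]) [0.5402 0.078  0.095 ]
tip (array([0.5394, 0.0795, 0.114 ]), [np.float64(0.00022228413437529122), np.float64(0.00022228413437535324)])
[216.2061 183.7095] (215.26666666666665, 183.26666666666665) [262.9867 166.971 ] (263.43333333333334, 166.76666666666665)
```

Call:
{"method": "step_arm", "body": {
  "commands": [
    {"translation": [0.002,0.001,0.015],"dr": [0,0,0]},
    {"translation": [0.002,0.001,0.03],"dr": [0,0,0]},
    {"translation": [0.002,0.001,0.045],"dr": [0,0,0]},
    {"translation": [0.002,0.001,0.06],"dr": [0,0,0]},
    {"translation": [0.002,0.001,0.075],"dr": [0,0,0]},
    {"translation": [0.002,0.001,0.09],"dr": [0,0,0]},
    {"translation": [0.002,0.001,0.099],"dr": [0,0,0]},
    {"translation": [0.002,0.001,0.103],"dr": [0,0,0]},
    {"translation": [0.002,0.001,0.103],"dr": [0,0,0]},
    {"translation": [0.002,0.001,0.103],"dr": [0,0,0]}
  ]
}}

```text
time: 8.15
position: [0.5385, 0.0773, 0.1598]
ee_rot: [[0.242, 0.97, 0.001], [0.97, -0.242, 0.0], [0.0, 0.001, -1.0]]
wrist_force: [0.2, 0.2, -0.4]
opening: 0.0187
```

```bash
python3 snap.py 6 scene side
```

```text
8.25 [0.5384 0.0773 0.1598] [ 0.44 -0.38 -1.15] 0.0187
```

View pics/scene6.png

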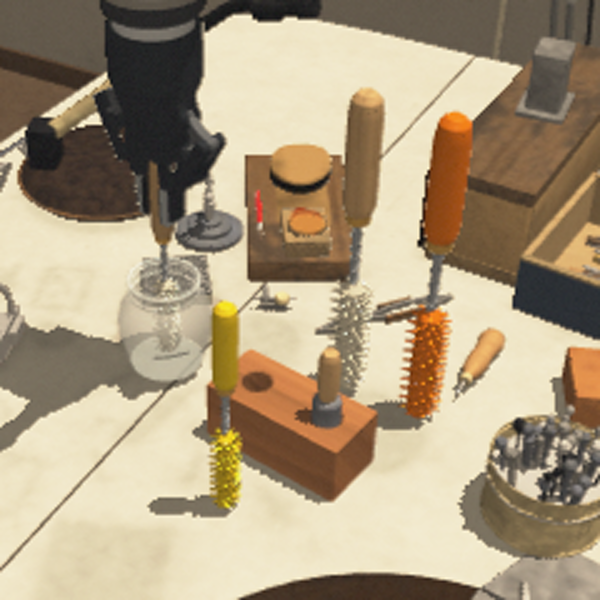

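View pics/side6.png

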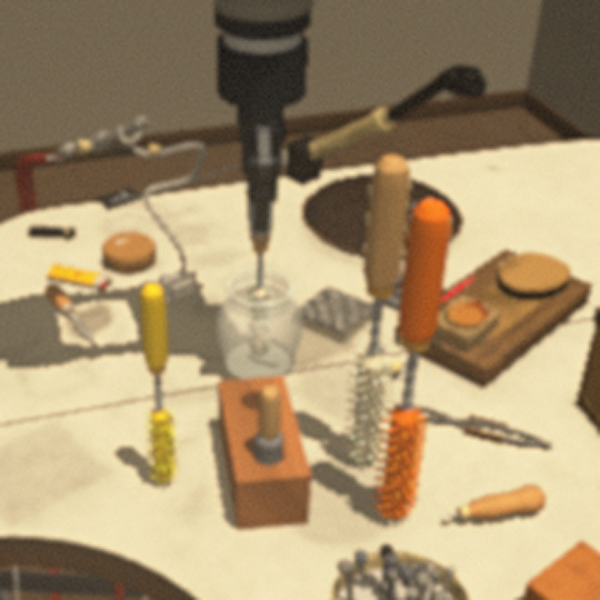

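The brush entered the jar without touching it, and the tip is a few mm above the floor. I deepen the first stroke slightly, then do strokes two and three.

Call:
{"method": "step_arm", "body": {
  "commands": [
    {"translation": [0,0,0.003],"dr": [0,0,0]},
    {"translation": [0,0,0.003],"dr": [0,0,0]},
    {"translation": [0,0,-0.015],"dr": [0,0,0]},
    {"translation": [0,0,-0.035],"dr": [0,0,0]},
    {"translation": [0,0,-0.055],"dr": [0,0,0]},
    {"translation": [0,0,-0.071],"dr": [0,0,0]},
    {"translation": [0,0,-0.071],"dr": [0,0,0]},
    {"translation": [0,0,-0.071],"dr": [0,0,0]}
  ]
}}

```text
time: 9.25
position: [0.5378, 0.0773, 0.2295]
ee_rot: [[0.242, 0.97, -0.001], [0.97, -0.242, 0.0], [-0.0, -0.001, -1.0]]
wrist_force: [-0.6, 0.1, -0.2]
opening: 0.0186
```

Call:
{"method": "step_arm", "body": {
  "commands": [
    {"translation": [0,0,0.015],"dr": [0,0,0]},
    {"translation": [0,0,0.035],"dr": [0,0,0]},
    {"translation": [0,0,0.055],"dr": [0,0,0]},
    {"translation": [0,0,0.068],"dr": [0,0,0]},
    {"translation": [0,0,0.074],"dr": [0,0,0]},
    {"translation": [0,0,0.074],"dr": [0,0,0]},
    {"translation": [0,0,0.074],"dr": [0,0,0]}
  ]
}}

```text
time: 10.12
position: [0.5386, 0.0773, 0.1569]
ee_rot: [[0.242, 0.97, 0.001], [0.97, -0.242, 0.0], [0.0, 0.001, -1.0]]
wrist_force: [-0.3, 0.5, -0.8]
opening: 0.0187
```

Call:
{"method": "step_arm", "body": {
  "commands": [
    {"translation": [0,0,-0.015],"dr": [0,0,0]},
    {"translation": [0,0,-0.035],"dr": [0,0,0]},
    {"translation": [0,0,-0.055],"dr": [0,0,0]},
    {"translation": [0,0,-0.068],"dr": [0,0,0]},
    {"translation": [0,0,-0.074],"dr": [0,0,0]},
    {"translation": [0,0,-0.074],"dr": [0,0,0]},
    {"translation": [0,0,-0.074],"dr": [0,0,0]}
  ]
}}

```text
time: 11.0
position: [0.5378, 0.0773, 0.2296]
ee_rot: [[0.242, 0.97, -0.001], [0.97, -0.242, 0.0], [-0.0, -0.001, -1.0]]
wrist_force: [-0.7, -0.2, -0.7]
opening: 0.0188
```

Call:
{"method": "step_arm", "body": {
  "commands": [
    {"translation": [0,0,0.015],"dr": [0,0,0]},
    {"translation": [0,0,0.035],"dr": [0,0,0]},
    {"translation": [0,0,0.055],"dr": [0,0,0]},
    {"translation": [0,0,0.068],"dr": [0,0,0]},
    {"translation": [0,0,0.074],"dr": [0,0,0]},
    {"translation": [0,0,0.074],"dr": [0,0,0]},
    {"translation": [0,0,0.074],"dr": [0,0,0]}
  ]
}}

```text
time: 11.88
position: [0.5386, 0.0773, 0.1569]
ee_rot: [[0.242, 0.97, 0.001], [0.97, -0.242, 0.0], [0.0, 0.001, -1.0]]
wrist_force: [0.1, -0.4, 0.3]
opening: 0.0186
```

```bash
python3 snap.py 7 scene side wrist
```

```text
12.025 [0.5385 0.0773 0.1569] [ 0.69 -0.59 -0.64] 0.0187
```

View pics/scene7.png

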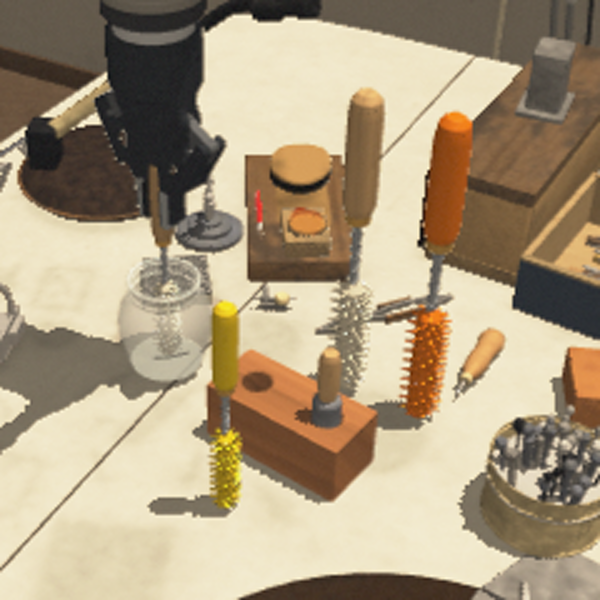

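View pics/wrist7.png

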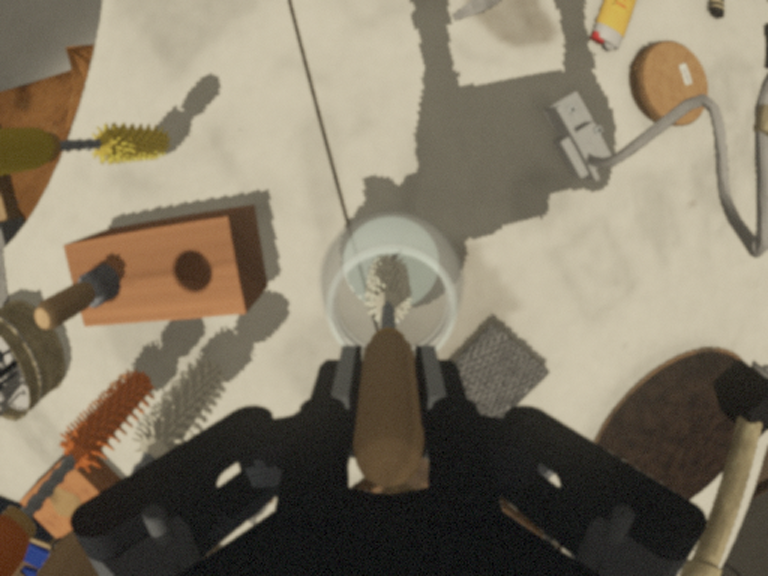

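Third push done, tip near the floor. Now I feel gently for the floor.

Call:
{"method": "step_arm", "body": {
  "commands": [
    {"translation": [0,0,0.002],"dr": [0,0,0]},
    {"translation": [0,0,0.003],"dr": [0,0,0]},
    {"translation": [0,0,0.003],"dr": [0,0,0]}
  ]
}}

```text
time: 12.4
position: [0.5381, 0.0773, 0.1532]
ee_rot: [[0.242, 0.97, -0.0], [0.97, -0.242, 0.0], [0.0, -0.0, -1.0]]
wrist_force: [0.4, -0.4, -1.3]
opening: 0.019
```

Call:
{"method": "step_arm", "body": {
  "commands": [
    {"translation": [0,0,0.001],"dr": [0,0,0]},
    {"translation": [0,0,0.001],"dr": [0,0,0]}
  ]
}}

```text
time: 12.65
position: [0.5381, 0.0773, 0.1522]
ee_rot: [[0.242, 0.97, -0.0], [0.97, -0.242, 0.0], [0.0, -0.0, -1.0]]
wrist_force: [0.2, 0.7, -0.7]
opening: 0.0187
```

Call:
{"method": "step_arm", "body": {
  "commands": [
    {"translation": [0,0,0.001],"dr": [0,0,0]},
    {"translation": [0,0,0.001],"dr": [0,0,0]}
  ]
}}

```text
time: 12.9
position: [0.5382, 0.0773, 0.1513]
ee_rot: [[0.242, 0.97, 0.0], [0.97, -0.242, 0.0], [0.0, 0.0, -1.0]]
wrist_force: [0.5, -0.2, -0.4]
opening: 0.0187
```

Call:
{"method": "step_arm", "body": {
  "commands": [
    {"translation": [0,0,0.001],"dr": [0,0,0]},
    {"translation": [0,0,0.001],"dr": [0,0,0]}
  ]
}}

```text
time: 13.15
position: [0.5386, 0.0773, 0.1512]
ee_rot: [[0.242, 0.97, 0.002], [0.97, -0.242, 0.0], [0.0, 0.001, -1.0]]
wrist_force: [-0.5, -0.1, 5.2]
opening: 0.0189
```

Floor contact felt at TCP z 0.151 (5 N, within the 4–7 mm floor range). I ease off and lean the brush slightly, pivoting about its tip, so that on release it settles gently on the rim.

Call:
{"method": "step_arm", "body": {
  "commands": [
    {"translation": [0,0,-0.001],"dr": [0,0,0]},
    {"translation": [0,-0.004,-0.001],"dr": [-1.7,0,0]},
    {"translation": [0,-0.009,-0.001],"dr": [-3.4,0,0]},
    {"translation": [0,-0.013,-0.001],"dr": [-5,0,0]},
    {"translation": [0,-0.013,-0.001],"dr": [-5,0,0]},
    {"translation": [0,-0.013,-0.001],"dr": [-5,0,0]}
  ]
}}

```text
time: 13.9
position: [0.5257, 0.0805, 0.1513]
ee_rot: [[0.242, 0.967, 0.084], [0.97, -0.242, -0.021], [0.0, 0.087, -0.996]]
wrist_force: [-0.4, -1.0, 1.9]
opening: 0.0183
```

```bash
python3 snap.py 8 scene side wrist
```

```text
14.05 [0.5258 0.0804 0.1513] [-0.12  0.86  0.98] 0.0185
```

View pics/side8.png

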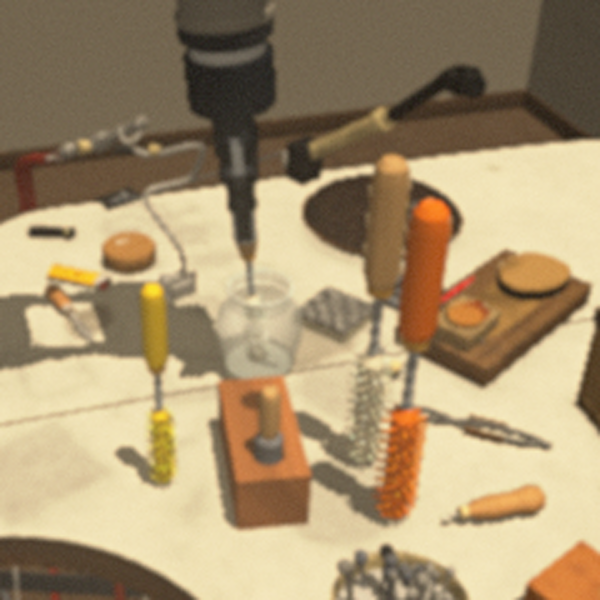

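View pics/wrist8.png

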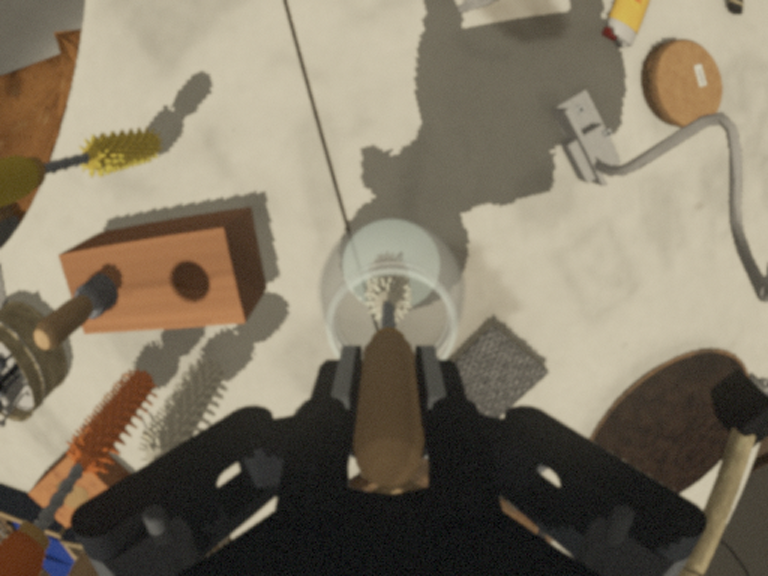

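Call:
{"method": "step_arm", "body": {
  "commands": [
    {"translation": [0,0,0],"dr": [0,0,0]},
    {"translation": [0,0,0],"dr": [0,0,0]},
    {"translation": [0,0,0],"dr": [0,0,0]},
    {"translation": [0,0,0],"dr": [0,0,0]}
  ],
  "jaw": 0.32,
  "newtons": 20
}}

```text
time: 14.55
position: [0.5256, 0.0805, 0.1513]
ee_rot: [[0.242, 0.966, 0.085], [0.97, -0.241, -0.021], [0.0, 0.087, -0.996]]
wrist_force: [0.2, -0.4, -0.5]
opening: 0.0273
```

Call:
{"method": "step_arm", "body": {
  "commands": [
    {"translation": [0,0,0],"dr": [0,0,0]},
    {"translation": [0,0,0],"dr": [0,0,0]},
    {"translation": [0,0,0],"dr": [0,0,0]},
    {"translation": [0,0,0],"dr": [0,0,0]},
    {"translation": [0,0,0],"dr": [0,0,0]},
    {"translation": [0,0,0],"dr": [0,0,0]},
    {"translation": [0,0,0],"dr": [0,0,0]},
    {"translation": [0,0,0],"dr": [0,0,0]}
  ],
  "jaw": 0.8
}}

```text
time: 15.55
position: [0.5256, 0.0805, 0.1513]
ee_rot: [[0.242, 0.966, 0.085], [0.97, -0.241, -0.021], [0.0, 0.087, -0.996]]
wrist_force: [0.7, -0.2, 0.1]
opening: 0.0683
```

```bash
python3 snap.py 9 scene side wrist
```

```text
15.7 [0.5255 0.0805 0.1513] [ 0.67 -0.52 -0.42] 0.0683
```

View pics/wrist9.png

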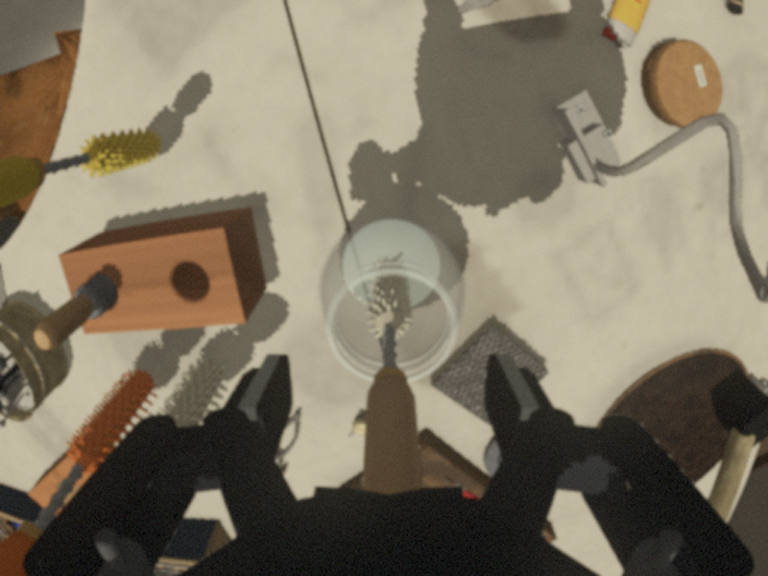

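View pics/side9.png

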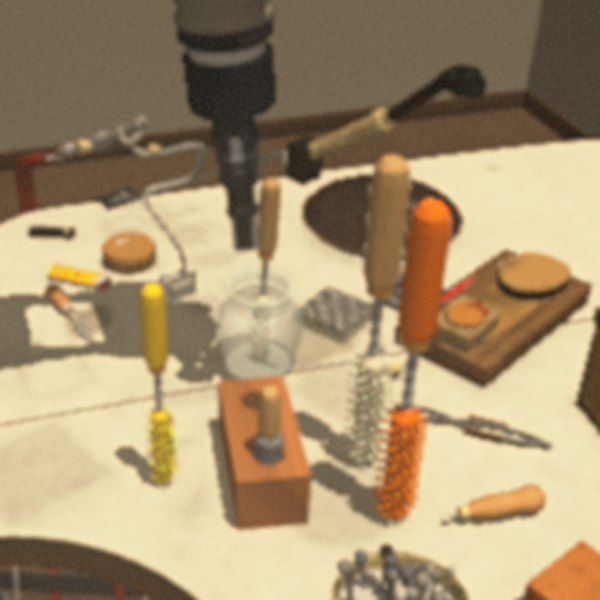

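View pics/scene9.png

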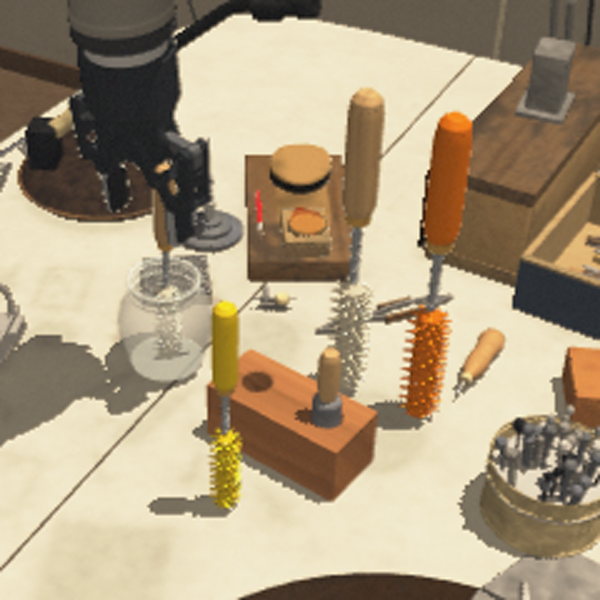

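Call:
{"method": "step_arm", "body": {
  "commands": [
    {"translation": [0,-0.004,-0.015],"dr": [0,0,0]},
    {"translation": [0,-0.008,-0.035],"dr": [0,0,0]},
    {"translation": [0,-0.01,-0.06],"dr": [0,0,0]},
    {"translation": [0,-0.012,-0.09],"dr": [0,0,0]},
    {"translation": [0,-0.015,-0.12],"dr": [0,0,0]},
    {"translation": [0,-0.02,-0.16],"dr": [0,0,0]},
    {"translation": [0,-0.02,-0.18],"dr": [0,0,0]},
    {"translation": [0,-0.02,-0.18],"dr": [0,0,0]},
    {"translation": [0,-0.02,-0.18],"dr": [0,0,0]}
  ]
}}

```text
time: 16.82
position: [0.4905, 0.0891, 0.3282]
ee_rot: [[0.242, 0.967, 0.083], [0.97, -0.241, -0.021], [-0.0, 0.086, -0.996]]
wrist_force: [-0.5, -0.2, -0.1]
opening: 0.0682
```

```bash
python3 snap.py 10 scene side wrist
```

```text
16.975 [0.4906 0.089  0.3278] [ 0.31  0.26 -0.59] 0.0679
```

View pics/scene10.png

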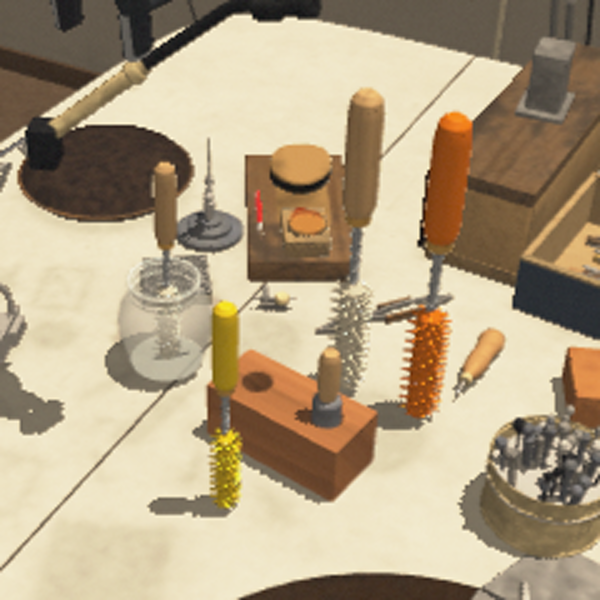

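View pics/side10.png

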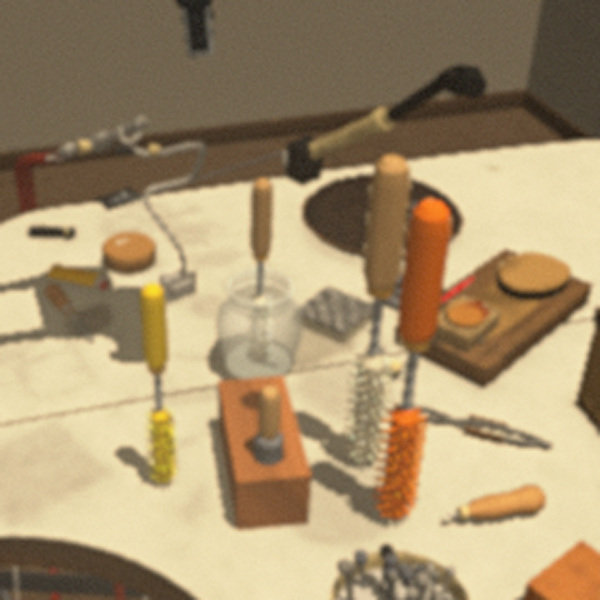

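The brush stands free in the upright jar (scene (165,205), side (261,220)). I wait a second and check that it has settled.

Call:
{"method": "step_arm", "body": {
  "commands": [
    {"translation": [0,0,0],"dr": [0,0,0]},
    {"translation": [0,0,0],"dr": [0,0,0]},
    {"translation": [0,0,0],"dr": [0,0,0]},
    {"translation": [0,0,0],"dr": [0,0,0]},
    {"translation": [0,0,0],"dr": [0,0,0]},
    {"translation": [0,0,0],"dr": [0,0,0]},
    {"translation": [0,0,0],"dr": [0,0,0]},
    {"translation": [0,0,0],"dr": [0,0,0]},
    {"translation": [0,0,0],"dr": [0,0,0]},
    {"translation": [0,0,0],"dr": [0,0,0]}
  ]
}}

```text
time: 18.23
position: [0.491, 0.0891, 0.3289]
ee_rot: [[0.242, 0.966, 0.085], [0.97, -0.241, -0.021], [0.0, 0.087, -0.996]]
wrist_force: [-0.1, 0.9, -0.0]
opening: 0.0684
```

```bash
python3 snap.py 11 scene side
python3 - <<'E'
import cv2,numpy as np
for n in("scene","side"):
    d=np.abs(np.load(f"{n}10.npz")["frame"].astype(int)-np.load(f"{n}11.npz")["frame"]).max(2); y,x=np.where(d>60); print(n,len(x),x[:8],y[:8])
E
```

```text
18.325 [0.491  0.0891 0.3288] [-0.22 -0.12 -0.76] 0.0684
scene 142 [156 199 198 195 178 179 208 206] [  3  44  66  67  70  70 102 103]
side 78 [266 267 269 264 269 270 261 269] [130 130 133 134 134 134 135 135]
```

View pics/side11.png

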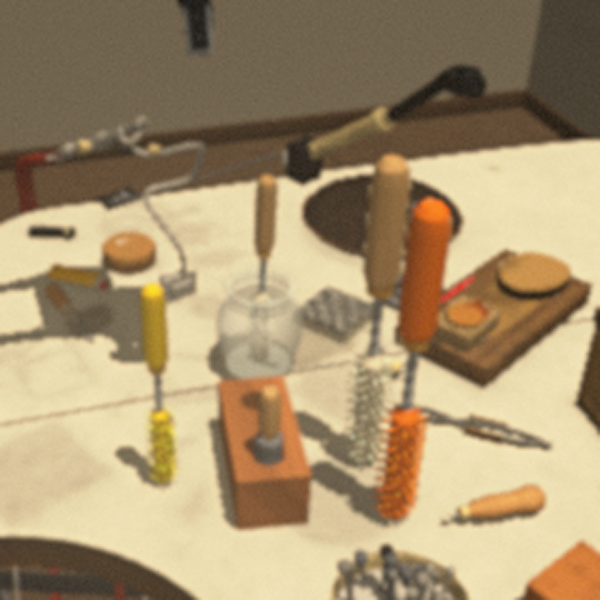

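It is still rocking a little (handle top from side (261,182) to (266,178)). There is plenty of time, so I let it settle.

Call:
{"method": "step_arm", "body": {
  "commands": [
    {"translation": [0,0,0],"dr": [0,0,0]},
    {"translation": [0,0,0],"dr": [0,0,0]},
    {"translation": [0,0,0],"dr": [0,0,0]},
    {"translation": [0,0,0],"dr": [0,0,0]},
    {"translation": [0,0,0],"dr": [0,0,0]},
    {"translation": [0,0,0],"dr": [0,0,0]},
    {"translation": [0,0,0],"dr": [0,0,0]},
    {"translation": [0,0,0],"dr": [0,0,0]},
    {"translation": [0,0,0],"dr": [0,0,0]},
    {"translation": [0,0,0],"dr": [0,0,0]}
  ]
}}

```text
time: 19.58
position: [0.491, 0.0891, 0.3289]
ee_rot: [[0.242, 0.966, 0.085], [0.97, -0.241, -0.021], [0.0, 0.087, -0.996]]
wrist_force: [-0.4, -0.7, 0.2]
opening: 0.0685
```

Call:
{"method": "step_arm", "body": {
  "commands": [
    {"translation": [0,0,0],"dr": [0,0,0]},
    {"translation": [0,0,0],"dr": [0,0,0]},
    {"translation": [0,0,0],"dr": [0,0,0]},
    {"translation": [0,0,0],"dr": [0,0,0]},
    {"translation": [0,0,0],"dr": [0,0,0]},
    {"translation": [0,0,0],"dr": [0,0,0]},
    {"translation": [0,0,0],"dr": [0,0,0]},
    {"translation": [0,0,0],"dr": [0,0,0]},
    {"translation": [0,0,0],"dr": [0,0,0]},
    {"translation": [0,0,0],"dr": [0,0,0]}
  ]
}}

```text
time: 20.82
position: [0.491, 0.0891, 0.3289]
ee_rot: [[0.242, 0.966, 0.085], [0.97, -0.241, -0.021], [0.0, 0.087, -0.996]]
wrist_force: [-0.7, -0.2, -0.7]
opening: 0.0684
```

```bash
python3 snap.py 12 scene side
```

```text
20.925 [0.491  0.0891 0.3289] [-0.04  0.12  0.84] 0.0682
```

Call:
{"method": "step_arm", "body": {
  "commands": [
    {"translation": [0,0,0],"dr": [0,0,0]},
    {"translation": [0,0,0],"dr": [0,0,0]},
    {"translation": [0,0,0],"dr": [0,0,0]},
    {"translation": [0,0,0],"dr": [0,0,0]},
    {"translation": [0,0,0],"dr": [0,0,0]}
  ]
}}

```text
time: 21.55
position: [0.491, 0.0891, 0.3289]
ee_rot: [[0.242, 0.966, 0.085], [0.97, -0.241, -0.021], [0.0, 0.087, -0.996]]
wrist_force: [0.6, 0.1, 1.2]
opening: 0.0683
```

```bash
python3 snap.py 13 scene side
python3 - <<'E'
import cv2,numpy as np
for a,b in((11,12),(12,13)):
  for n in("scene","side"):
    d=np.abs(np.load(f"{n}{a}.npz")["frame"].astype(int)-np.load(f"{n}{b}.npz")["frame"]).max(2); y,x=np.where(d>50); print(a,b,n,len(x),x[:8],y[:8])
E
```

```text
21.65 [0.491  0.0891 0.3289] [0.51 0.26 0.3 ] 0.0682
11 12 scene 97 [211 212 213 214 215 216 211 212] [144 144 144 144 144 144 145 145]
11 12 side 256 [265 266 267 265 266 267 267 268] [130 130 130 131 131 131 132 132]
12 13 scene 28 [212 215 216 217 218 218 211 209] [147 147 147 148 149 150 151 153]
12 13 side 91 [266 259 267 259 267 268 259 267] [133 134 134 135 135 135 136 136]
```

View pics/side13.png

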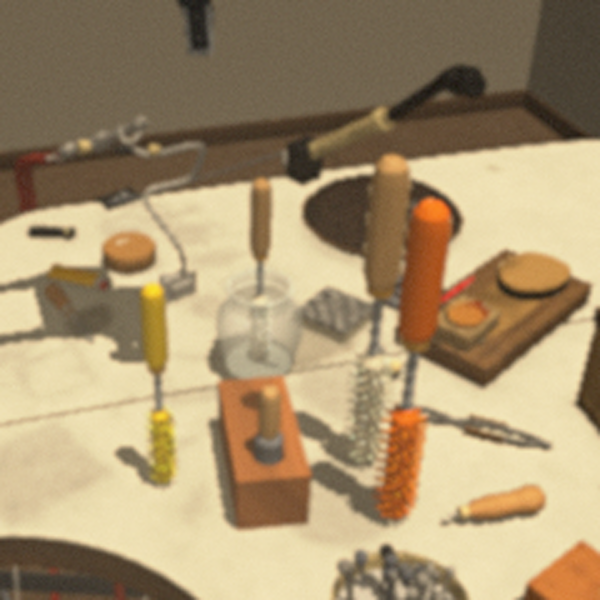

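View pics/scene13.png

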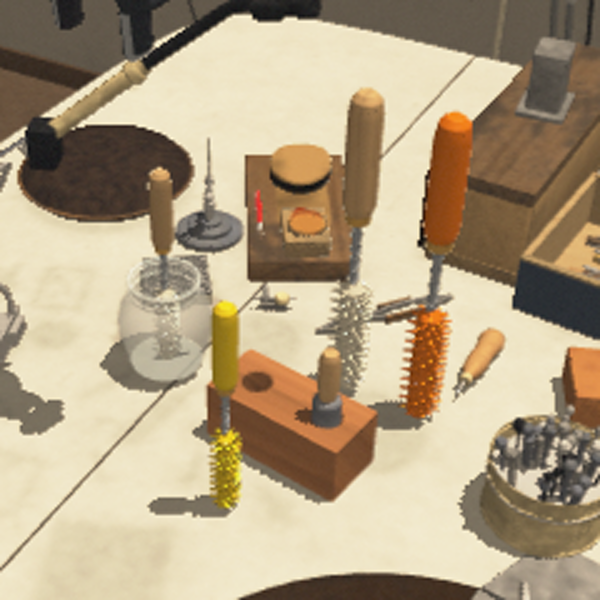

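Still rocking slightly about the upright; I wait longer (22 s of the 54 s used).

Call:
{"method": "step_arm", "body": {
  "commands": [
    {"translation": [0,0,0],"dr": [0,0,0]},
    {"translation": [0,0,0],"dr": [0,0,0]},
    {"translation": [0,0,0],"dr": [0,0,0]},
    {"translation": [0,0,0],"dr": [0,0,0]},
    {"translation": [0,0,0],"dr": [0,0,0]},
    {"translation": [0,0,0],"dr": [0,0,0]},
    {"translation": [0,0,0],"dr": [0,0,0]},
    {"translation": [0,0,0],"dr": [0,0,0]},
    {"translation": [0,0,0],"dr": [0,0,0]},
    {"translation": [0,0,0],"dr": [0,0,0]}
  ]
}}

```text
time: 22.9
position: [0.491, 0.0891, 0.3289]
ee_rot: [[0.242, 0.966, 0.085], [0.97, -0.241, -0.021], [0.0, 0.087, -0.996]]
wrist_force: [0.1, -0.3, 0.4]
opening: 0.0683
```

Call:
{"method": "step_arm", "body": {
  "commands": [
    {"translation": [0,0,0],"dr": [0,0,0]},
    {"translation": [0,0,0],"dr": [0,0,0]},
    {"translation": [0,0,0],"dr": [0,0,0]},
    {"translation": [0,0,0],"dr": [0,0,0]},
    {"translation": [0,0,0],"dr": [0,0,0]},
    {"translation": [0,0,0],"dr": [0,0,0]},
    {"translation": [0,0,0],"dr": [0,0,0]},
    {"translation": [0,0,0],"dr": [0,0,0]},
    {"translation": [0,0,0],"dr": [0,0,0]},
    {"translation": [0,0,0],"dr": [0,0,0]}
  ]
}}

```text
time: 24.15
position: [0.491, 0.0891, 0.3289]
ee_rot: [[0.242, 0.967, 0.085], [0.97, -0.241, -0.021], [0.0, 0.087, -0.996]]
wrist_force: [0.2, 0.5, 0.7]
opening: 0.0686
```

Call:
{"method": "step_arm", "body": {
  "commands": [
    {"translation": [0,0,0],"dr": [0,0,0]},
    {"translation": [0,0,0],"dr": [0,0,0]},
    {"translation": [0,0,0],"dr": [0,0,0]},
    {"translation": [0,0,0],"dr": [0,0,0]},
    {"translation": [0,0,0],"dr": [0,0,0]},
    {"translation": [0,0,0],"dr": [0,0,0]},
    {"translation": [0,0,0],"dr": [0,0,0]},
    {"translation": [0,0,0],"dr": [0,0,0]},
    {"translation": [0,0,0],"dr": [0,0,0]},
    {"translation": [0,0,0],"dr": [0,0,0]}
  ]
}}

```text
time: 25.4
position: [0.491, 0.0891, 0.3289]
ee_rot: [[0.242, 0.966, 0.085], [0.97, -0.241, -0.021], [0.0, 0.087, -0.996]]
wrist_force: [-0.6, -0.6, 1.2]
opening: 0.0687
```

Call:
{"method": "step_arm", "body": {
  "commands": [
    {"translation": [0,0,0],"dr": [0,0,0]},
    {"translation": [0,0,0],"dr": [0,0,0]},
    {"translation": [0,0,0],"dr": [0,0,0]},
    {"translation": [0,0,0],"dr": [0,0,0]},
    {"translation": [0,0,0],"dr": [0,0,0]},
    {"translation": [0,0,0],"dr": [0,0,0]},
    {"translation": [0,0,0],"dr": [0,0,0]},
    {"translation": [0,0,0],"dr": [0,0,0]},
    {"translation": [0,0,0],"dr": [0,0,0]},
    {"translation": [0,0,0],"dr": [0,0,0]}
  ]
}}

```text
time: 26.65
position: [0.491, 0.0891, 0.3289]
ee_rot: [[0.242, 0.966, 0.085], [0.97, -0.241, -0.021], [0.0, 0.087, -0.996]]
wrist_force: [0.5, -0.3, -0.4]
opening: 0.0683
```

Call:
{"method": "step_arm", "body": {
  "commands": [
    {"translation": [0,0,0],"dr": [0,0,0]},
    {"translation": [0,0,0],"dr": [0,0,0]},
    {"translation": [0,0,0],"dr": [0,0,0]},
    {"translation": [0,0,0],"dr": [0,0,0]},
    {"translation": [0,0,0],"dr": [0,0,0]},
    {"translation": [0,0,0],"dr": [0,0,0]},
    {"translation": [0,0,0],"dr": [0,0,0]},
    {"translation": [0,0,0],"dr": [0,0,0]},
    {"translation": [0,0,0],"dr": [0,0,0]},
    {"translation": [0,0,0],"dr": [0,0,0]}
  ]
}}

```text
time: 27.9
position: [0.491, 0.0891, 0.3289]
ee_rot: [[0.242, 0.966, 0.085], [0.97, -0.241, -0.021], [0.0, 0.087, -0.996]]
wrist_force: [1.1, -0.5, 0.1]
opening: 0.0684
```

```bash
for i in 14 15 16 17 18; do python3 snap.py $i side scene; done
python3 - <<'E'
import cv2,numpy as np
for a,b in((13,14),(14,15),(15,16),(14,16),(14,17),(14,18)):
  for n in("scene","side"):
    d=np.abs(np.load(f"{n}{a}.npz")["frame"].astype(int)-np.load(f"{n}{b}.npz")["frame"]).max(2); print(a,b,n,(d>50).sum())
E
```

```text
28.0 [0.491  0.0891 0.3289] [-0.6   0.13 -0.27] 0.0684
28.1 [0.491  0.0891 0.3289] [ 0.23 -0.18  0.24] 0.0685
28.2 [0.491  0.0891 0.3289] [0.27 0.67 0.17] 0.0684
28.3 [0.491  0.0891 0.3289] [-0.19  0.07 -0.64] 0.0686
28.4 [0.491  0.0891 0.3289] [ 0.04 -0.   -0.21] 0.0681
13 14 scene 21
13 14 side 0
14 15 scene 29
14 15 side 0
15 16 scene 1
15 16 side 25
14 16 scene 30
14 16 side 19
14 17 scene 1
14 17 side 0
14 18 scene 39
14 18 side 0
```

View pics/side18.png

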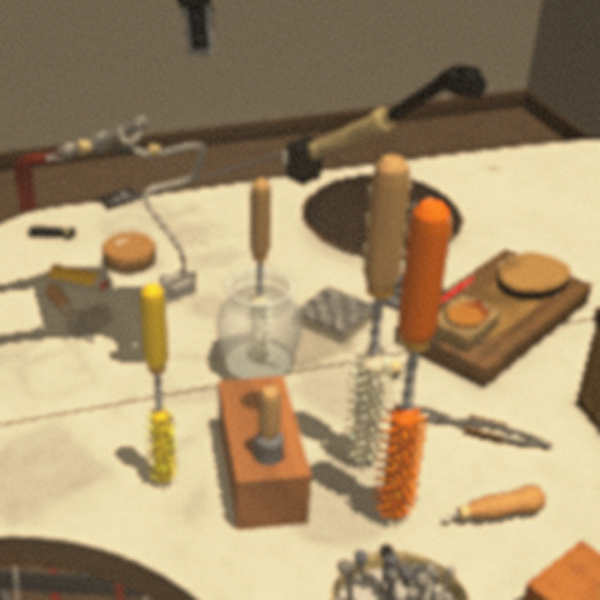

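Almost still, and it stays bounded about the upright. I wait a few more seconds, then check again.

Call:
{"method": "step_arm", "body": {
  "commands": [
    {"translation": [0,0,0],"dr": [0,0,0]},
    {"translation": [0,0,0],"dr": [0,0,0]},
    {"translation": [0,0,0],"dr": [0,0,0]},
    {"translation": [0,0,0],"dr": [0,0,0]},
    {"translation": [0,0,0],"dr": [0,0,0]},
    {"translation": [0,0,0],"dr": [0,0,0]},
    {"translation": [0,0,0],"dr": [0,0,0]},
    {"translation": [0,0,0],"dr": [0,0,0]},
    {"translation": [0,0,0],"dr": [0,0,0]},
    {"translation": [0,0,0],"dr": [0,0,0]}
  ]
}}

```text
time: 29.65
position: [0.491, 0.0891, 0.3289]
ee_rot: [[0.242, 0.966, 0.085], [0.97, -0.241, -0.021], [0.0, 0.087, -0.996]]
wrist_force: [0.0, 0.2, -0.1]
opening: 0.0683
```

Call:
{"method": "step_arm", "body": {
  "commands": [
    {"translation": [0,0,0],"dr": [0,0,0]},
    {"translation": [0,0,0],"dr": [0,0,0]},
    {"translation": [0,0,0],"dr": [0,0,0]},
    {"translation": [0,0,0],"dr": [0,0,0]},
    {"translation": [0,0,0],"dr": [0,0,0]},
    {"translation": [0,0,0],"dr": [0,0,0]},
    {"translation": [0,0,0],"dr": [0,0,0]},
    {"translation": [0,0,0],"dr": [0,0,0]},
    {"translation": [0,0,0],"dr": [0,0,0]},
    {"translation": [0,0,0],"dr": [0,0,0]}
  ]
}}

```text
time: 30.9
position: [0.491, 0.0891, 0.3289]
ee_rot: [[0.242, 0.966, 0.085], [0.97, -0.241, -0.021], [0.0, 0.087, -0.996]]
wrist_force: [-0.4, -0.1, 0.2]
opening: 0.0681
```

Call:
{"method": "step_arm", "body": {
  "commands": [
    {"translation": [0,0,0],"dr": [0,0,0]},
    {"translation": [0,0,0],"dr": [0,0,0]},
    {"translation": [0,0,0],"dr": [0,0,0]},
    {"translation": [0,0,0],"dr": [0,0,0]},
    {"translation": [0,0,0],"dr": [0,0,0]},
    {"translation": [0,0,0],"dr": [0,0,0]},
    {"translation": [0,0,0],"dr": [0,0,0]},
    {"translation": [0,0,0],"dr": [0,0,0]},
    {"translation": [0,0,0],"dr": [0,0,0]},
    {"translation": [0,0,0],"dr": [0,0,0]}
  ]
}}

```text
time: 32.15
position: [0.491, 0.0891, 0.3289]
ee_rot: [[0.242, 0.966, 0.085], [0.97, -0.241, -0.021], [0.0, 0.087, -0.996]]
wrist_force: [0.5, 0.3, 0.0]
opening: 0.0683
```

```bash
for i in 20 21 22 23 24 25; do python3 snap.py $i side scene >/dev/null; done
python3 - <<'E'
import cv2,numpy as np
for b in(21,22,23,24,25):
  for n in("scene","side"):
    d=np.abs(np.load(f"{n}20.npz")["frame"].astype(int)-np.load(f"{n}{b}.npz")["frame"]).max(2); print(b,n,(d>50).sum())
E
```

```text
21 scene 13
21 side 0
22 scene 4
22 side 0
23 scene 2
23 side 0
24 scene 13
24 side 0
25 scene 2
25 side 0
```

View pics/scene25.png

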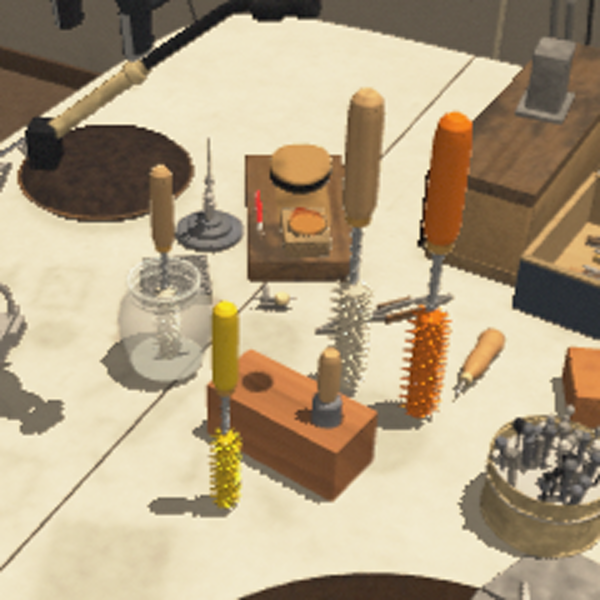

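Settled: the brush stands in the upright jar, the felt stick is in its socket, and the gripper is clear. Handing in.

```bash
python3 -c "
from station import r
print(r.close_job())"
```

```text
the job is handed in; nothing more can be done
None
```

The job is done and handed in at about 33 s. I lifted the smaller pale-handled brush straight up out of the stand and pushed it down in the jar three times, drawing it up to the neck after the first and second. I then set it on the jar floor, let go and backed the gripper off.

**How deep the pushes went:** each stopped about 5 mm above the inner floor. After the third I lowered the brush on to the floor, where the highest contact reading was about 5 N.

**Last checks:** the brush stands nearly upright in the jar, the jar is upright, and the felt stick is still in the stand. The gripper is clear of everything.

**What disagreed:** I tilted the brush 5° before letting go so that it would rest on the rim. Instead it righted itself and rocked for several seconds. The side view was unchanged before I handed in; the scene view still showed up to 13 changed pixels between frames, about the level of image noise. The camera estimates of the brush and jar positions differed by 2–4 mm, and the brush still entered the jar without touching it.

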